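# Rock a bearing block out of its conveyor holder

## Task

Lift the loose grey cover off the blue bearing holder and set it down, upright, on the middle of the green mat. The white bearing block under it is clamped tight by two spring clips: grip its lug and rock it side to side, first towards the yellow-marked end and then towards the other, until it works free, without ever pulling the holder up off the bench. Finish while holding the block, upright and still, about 2 cm clear above its pocket, and leave the punnet of fruit, the grease tin and the spanner alone.

Things in the scene. Friction and masses are not known exactly. Their poses are not given: they have to be found in the camera images.
- holder: Blue iron bearing holder standing loose on the bench, 2.6 kg: 96 mm (x) by 150 mm (y) by 38 mm high. Origin: centre of its underside; z up. A yellow bar is painted on its top face at the +y end (62 mm from the centre). A straight pull that lifts the block would take about 30 to 46 N, more than the holder weighs, so the holder comes up with it.
- pocket (a point): Centre of the mouth of the holder's pocket, on the holder's top face, 38 mm above the bench; axes as the holder's. The pocket is 44 mm (x) by 56 mm (y) and 28 mm deep, so the block has 4 mm at each side in y and can be rocked about 0.12 rad (7 degrees) either way about the holder's x axis.
- clips (a point): Point midway between the noses of the two orange spring clips, 12 mm below the pocket's mouth; axes as the holder's. They press on the block's +y and -y faces with about 32 N each (3 N/mm), so the block pivots about this level: rocked, one side slides up and the other down, and each swing can gain 1 to 2 mm. It is free once its underside has risen 16 mm, past the noses.
- block_lug (a point): Centre (half-way up) of the lug of the white nylon bearing block, about 0.16 kg, z up, axes as the holder's. The lug is 30 mm (x) by 36 mm (y) by 42 mm high, with a brass bush through it along x; grip it across y. With the block home it stands 19 mm above the pocket's mouth, the lug's top 40 mm above. Hidden under the cover at the start.
- block_foot (a point): Centre of the underside of the bearing block, 47 mm below the lug's centre. The foot is 40 mm (x) by 48 mm (y) by 26 mm high, the lug stands on it. At the start the underside rests on the pocket's floor, 28 mm below the mouth.
- cover_grip (a point): Centre of the black ridge on top of the loose grey cover: 44 mm (x) by 16 mm (y) by 28 mm high; grip it across y. The cover is a hood 70 mm (x) by 80 mm (y), 52 mm high without the ridge, open below, walls 4 mm, about 0.16 kg. It stands on the holder's top face over the block's lug, roughly in line with the holder; it must rise 45 mm to clear the lug.
- cover_rim (a point): Centre of the cover's lower rim, 66 mm below the centre of its ridge.
- mat: Green mat fixed on the bench, 180 mm (x) by 170 mm (y), 4 mm thick, left or right of the holder. Origin: centre of its underside.
- punnet: Pink punnet with four mangoes, 170 mm (x) by 120 mm (y), about 62 mm high, 1.1 kg; leave alone. Origin: centre of its underside.
- grease: Round grease tin, 60 mm across, 55 mm high; leave alone. Origin: centre of its underside.
- spanner: Spanner lying along its x, 170 mm long; leave alone. Origin: on the bench under its middle.
Mind the look-alikes: they are no part of the job. Of the things that look like the holder, the middle-sized one is meant.

How it is judged:
On the way, in this order (a step that is already met when the one before it is completed fails the run):
1. the cover stands released on the mat (x of cover_rim in the frame of mat between -0.06 and 0.06 m and y of cover_rim in the frame of mat between -0.06 and 0.06 m and height (world z) of cover_rim below 0.008 m and angle between cover_grip's own z axis and vertical below 0.08 rad and contact force between the fingers and cover below 0.05 N), for 0.2 s.
2. the block, still in the clips, is rocked towards the yellow-marked end (over 0.06 rad) (angle between block_lug's own z axis and vertical above 0.06 rad and y of block_lug in the frame of pocket above 0.001 m and z of block_foot in the frame of pocket below -0.012 m), for 0.05 s.
3. the block, still in the clips, is rocked towards the other end (over 0.06 rad) (angle between block_lug's own z axis and vertical above 0.06 rad and y of block_lug in the frame of pocket below -0.001 m and z of block_foot in the frame of pocket below -0.012 m), for 0.05 s.
At the end, for the whole second after the job is handed in: Block gripped, upright (0.17 rad), still, its underside 6 to 45 mm above the pocket mouth, within 30 mm of its middle, clear of the holder; holder flat on the bench within 25 mm of its start; cover upright, released, on the mat, within 60 mm of its centre each way (all of step 1 and z of block_foot in the frame of pocket between 0.006 and 0.045 m and horizontal distance between block_foot and pocket below 0.03 m and angle between block_lug's own z axis and vertical below 0.17 rad and linear speed of block below 0.02 m/s and contact force between the fingers and block above 2 N and contact force between block and holder below 0.05 N and height (world z) of holder below 0.003 m and angle between holder's own z axis and vertical below 0.03 rad and distance of holder from where it was at the start of the episode below 0.025 m); the arm keeps its last pose, push and grip.
It fails at once if the holder is pulled up off the bench (over 6 mm) or tipped (height (world z) of holder above 0.006 m or angle between holder's own z axis and vertical above 0.12 rad).
It fails at once if the punnet is disturbed (distance of punnet from where it was at the start of the episode above 0.015 m).
It fails at once if the grease tin is disturbed (distance of grease from where it was at the start of the episode above 0.015 m).
It fails at once if the spanner is disturbed (distance of spanner from where it was at the start of the episode above 0.015 m).
It also fails if it takes over 51 s, if anything falls off the work surface, if the arm or the gripper's body presses on something with over 40 N, if the wrist force passes 120 N, or if a joint passes its speed limit or range.

## Robot

A 6-joint arm with a two-finger parallel gripper is mounted at the origin on the work surface. World frame = base frame: x ahead of the robot, y to its left, z up, the work surface at z = 0. Lengths are in m, angles in rad, forces in N, time in s.
With the tool pointing down it reaches from about 0.325 to 0.9 m from the base axis. Payload 6.1 kg.
Tool frame: the origin (TCP) lies at the very end of the fingers, on their centre line; the grasp point (between the pads) lies 19 mm behind it; z points along the fingers, y is the line along which they close (so a half turn about z gives the same grasp; the last joint's range is limited). The gripper opens to 85 mm and grips with 20 to 120 N. Pads are 22 mm wide; open, the fingers measure 114 mm over their backs; the gripper's body (76 mm by 85 mm) begins 54 mm behind the grasp point. The pads swing forward as they close: fully open they stand 13 mm farther back than shut.
Start: joints at [-1.334, 0.22, 1.526, -0, 1.395, -0.126], TCP at [0.222, -0.584, 0.231] pointing down, gripper open.
Joint ranges: [-2.98, 2.98], [-0.91, 2.08], [0.09, 2.57], [-1.24, 4.39], [0.2, 2.65], [-2.68, 2.68]. Speed limits (rad/s): [2.57, 2.57, 3.01, 3.14, 3.14, 3.14].

## Interface

Orientations are given as a 3x3 rotation matrix whose columns are the frame's x, y, z axes.
In Python, from rig import manip gives the robot as it stands.
- The arm moves only by the tool step_arm, never from a script. Its argument "targets" is a list of rows, each a list of 7 numbers: the shift along the world's x, y, z in m, then the turn, a rotation vector about the world's x, y, z in degrees, then the opening, from 0 (shut) to 1 (fully open). In form: [[tx, ty, tz, ax, ay, az, fingers], ...]. A call has 1 to 12 rows; each row is the pose to reach, as a shift and turn from the pose commanded when the call began; what a row does not reach only later rows make up. A row lasts 1/12 s, in which the tool goes at most 41.7 mm and 7.16 degrees, less where a joint would pass 70% of its speed; a pose out of reach is approached as far as the arm can. A call with a gripper value outside its range is refused whole. The fingers move at their own pace and stop on an object; the grip force is fixed at half the most. Time passes only in rows, so rows that repeat a pose let the fingers close. It gives the time, the measured TCP pose, the force, the opening and the grip force at its end, in the units of the state.
- manip.get_state(): the state, without advancing time (a new reading comes with each control period).
- manip.grab_frame(name): name is "side" or "top"; returns a dict with "image" (420x560x3 uint8, blue, green, red), "fx", "fy", "cx", "cy" (pixels), "rvec" (rotation vector, rad) and "tvec" (3), from world to camera coordinates, as OpenCV has them. Camera axes: x right, y down, z forward; pixel columns grow to the right and rows downward; lengths in m; the calibration is good to about 2 mm. A picture is of the moment at which its call begins. There is no depth.
- manip.close_job(): hands the job in; it is judged then, once.
The state is a dict: "time_s": time; "joint_positions": joint angles; "qd": joint speeds; "effort": joint torques, N m; "tcp_pos": TCP position; "tool_rot": TCP orientation; "contact_force": force on the tool from outside, world axes, zero at the start; "wrist_torque": the same for the moment, N m; "width": finger opening in m; "grip_force": force on a finger pad.
Only numpy, scipy, OpenCV 4.12 (cv2) and the standard library are available. Lean on these libraries where they do the work, as an engineer would, in place of code of your own. Each camera call takes 0.05 s, during which the arm holds its last target. There are 200 camera calls.

## Working session

There is one attempt and no reset: what is moved stays moved. The work goes in short steps, Python scripts to look and compute and a tool call to move; the robot and the scene stay as the last step left them, time stands still between calls to the robot, and variables do not carry over. Pictures are saved under pics/ and viewed, at most 10 in all, crops included, and the job is handed in when it is done.

Besides the shell and the picture viewer there is one more tool, called after ">>>" as a command line: name --pt "numbers of a row" for each row, then --argument value for the rest. step_arm: Moves the arm, as the interface text tells. Its arguments: {"type":"object","properties":{"targets":{"type":"array","items":{"type":"array","items":{"type":"number"}}}},"required":["targets"]}

```bash
mkdir -p pics
cat > h.py <<'E'
import numpy as np, cv2
from rig import manip
def grab(n):
    f=manip.grab_frame(n); f['K']=np.array([[f['fx'],0,f['cx']],[0,f['fy'],f['cy']],[0,0,1.]])
    f['R']=cv2.Rodrigues(np.array(f['rvec'],float))[0]; f['t']=np.array(f['tvec'],float).ravel(); return f
def ray(f,u,v,z):
    d=f['R'].T@np.linalg.inv(f['K'])@np.array([u,v,1.]); c=-f['R'].T@f['t']
    return c+d*(z-c[2])/d[2]
def proj(f,p):
    return cv2.projectPoints(np.array(p,float).reshape(-1,3),f['R'],f['t'],f['K'],None)[0].reshape(-1,2)
E
python3 - <<'E'
from h import *
for n in('top','side'):
    f=grab(n); cv2.imwrite(f'pics/{n}0.png',f['image']); print(n,-f['R'].T@f['t'],f['fx'])
s=manip.get_state();print(s['tcp_pos'],s['tool_rot'],s['width'],s['contact_force'])
E
```

```text
top [ 0.41940655 -0.0124904   1.19727572] 532.8152335652484
side [-0.03285154  0.74391364  0.63727404] 519.2069509538074
[ 0.22165436 -0.58376813  0.23025045] [[ 9.34914957e-01  3.54871568e-01 -4.40724527e-04]
 [ 3.54871772e-01 -9.34913269e-01  1.79012884e-03]
 [ 2.23226621e-04 -1.83001892e-03 -9.99998301e-01]] 0.08545636014852587 [ 0.28857437 -0.07835785  0.39203373]
```

View pics/top0.png

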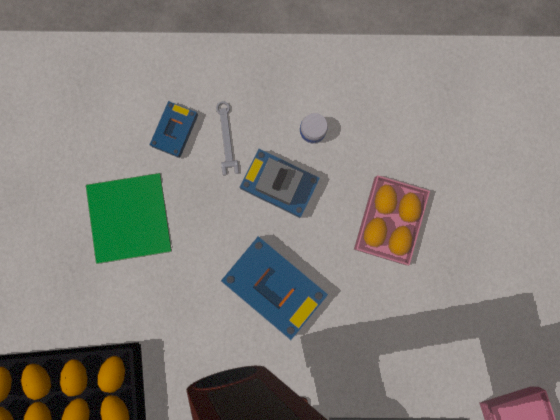

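View pics/side0.png

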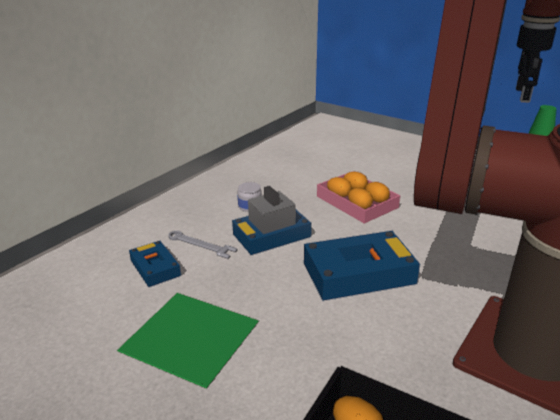

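The middle-sized holder is the one with the grey cover, at top-view pixel (280,183). Its yellow bar is at its left end (255,170). The mat is at (129,219), the spanner at (227,140) and the tin at (313,128).

Run:
```python
from h import *
f=grab('top'); im=f['image']; hsv=cv2.cvtColor(im,cv2.COLOR_BGR2HSV)
def big(m,box):
    z=np.zeros_like(m); x0,y0,x1,y1=box; z[y0:y1,x0:x1]=m[y0:y1,x0:x1]
    c=max(cv2.findContours(z,0,2)[0],key=cv2.contourArea); return c
c=big(cv2.inRange(hsv,(50,100,60),(75,255,255)),(70,150,190,290))
r=cv2.minAreaRect(c); print('mat',r, ray(f,*r[0],.004)[:2]); print([ray(f,*p,.004)[:2].round(3).tolist() for p in cv2.boxPoints(r)])
B=(230,140,330,225)
y=big(cv2.inRange(hsv,(20,130,100),(35,255,255)),B); ry=cv2.minAreaRect(y); yb=ray(f,*ry[0],.038); print('yellow',ry,yb[:2])
q=[ray(f,*p,.038)[:2] for p in cv2.boxPoints(ry)];print(np.round(q,3).tolist())
c=cv2.convexHull(np.vstack([big(cv2.inRange(hsv,(95,120,30),(125,255,255)),B),y]))
a=cv2.approxPolyDP(c,4,True)[:,0]; print('holder hull',[(p.tolist(),ray(f,*p,.038)[:2].round(3).tolist()) for p in a])
g=cv2.cvtColor(im,6)
k=big(cv2.inRange(g,0,45)&cv2.inRange(hsv,(0,0,0),(180,110,60)),(262,160,310,208)); rk=cv2.minAreaRect(k);print('ridge',rk,ray(f,*rk[0],.115)[:2])
cv2.imwrite('pics/t1.png',cv2.resize(im[140:230,220:340],None,fx=6,fy=6,interpolation=cv2.INTER_CUBIC))
s=grab('side'); cv2.imwrite('pics/s1.png',cv2.resize(s['image'][180:255,225:320],None,fx=7,fy=7,interpolation=cv2.INTER_CUBIC))
```

```text
mat ((127.62401580810547, 217.83261108398438), (79.52706146240234, 76.07576751708984), 81.52884674072266) [0.49026445 0.30003667]
[[0.565, 0.4], [0.592, 0.232], [0.416, 0.201], [0.39, 0.367]]
yellow ((253.90000915527344, 169.6999969482422), (8.497057914733887, 21.913463592529297), 26.56505012512207) [0.59670404 0.01778411]
[[0.579, 0.037], [0.623, 0.016], [0.614, -0.001], [0.571, 0.02]]
holder hull [([315, 184], [0.566, -0.117]), ([300, 215], [0.498, -0.084]), ([241, 187], [0.558, 0.046]), ([254, 160], [0.618, 0.018]), ([265, 152], [0.636, -0.006])]
ridge ((276.0, 188.0), (0.0, 0.0), 0.0) [ 0.54759601 -0.02985337]
```

View pics/t1.png

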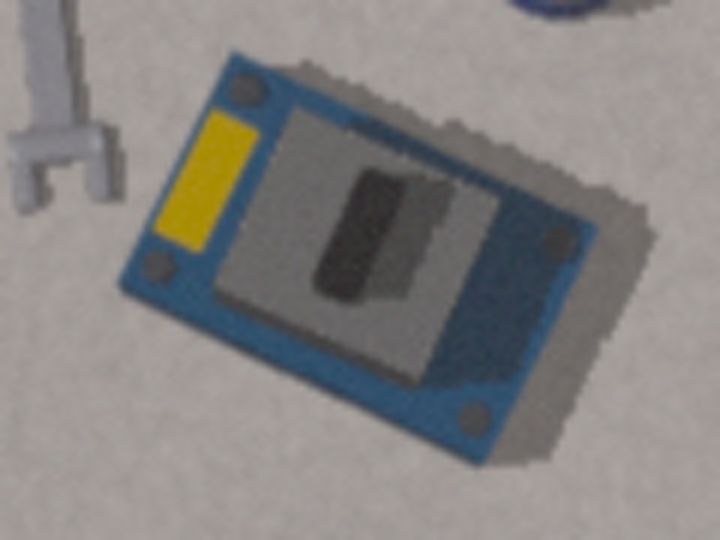

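View pics/s1.png

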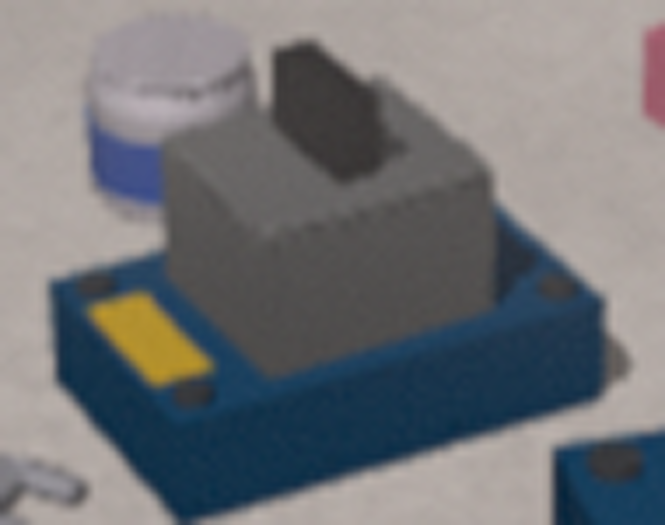

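The close crops give me the holder's top-face corners (236,52), (597,228), (483,465), (122,283). The cover's top corners are (292,105), (500,200), (420,380), (217,288), and its ridge is near (360,235). I'll cast rays through these.

Run:
```python
from h import *
f=grab('top'); s=grab('side')
T=lambda p,z:ray(f,(p[0]+.5)/6-.5+220,(p[1]+.5)/6-.5+140,z)[:2]
def quad(name,P,z):
    q=np.array([T(p,z) for p in P]); c=q.mean(0)
    d=(q[0]+q[3]-q[1]-q[2]); a=np.degrees(np.arctan2(d[1],d[0]))
    e=(q[0]+q[1]-q[2]-q[3]); b=np.degrees(np.arctan2(e[1],e[0]))
    print(name,c.round(4),'y axis ang',a.round(1),'x ang',b.round(1),'lens',np.linalg.norm(d)/2,np.linalg.norm(e)/2); return c,a
c,a=quad('holder',[(236,52),(597,228),(483,465),(122,283)],.038)
quad('cover',[(292,105),(500,200),(420,380),(217,288)],.09)
print('ridge',T((362,233),.118),T((360,235),.108))
# side: ridge top corners, cover top front corners
S=lambda p,z:ray(s,(p[0]+.5)/7-.5+225,(p[1]+.5)/7-.5+180,z)[:2].round(4)
print('side holder corners yellow-top',S((52,285),.038),S((190,425),.038),S((603,300),.038))
print('side cover corners',S((165,150),.09),S((262,240),.09),S((492,175),.09))
# mat
hsv=cv2.cvtColor(f['image'],cv2.COLOR_BGR2HSV); m=cv2.inRange(hsv,(50,100,60),(75,255,255)); m[:, 190:]=0
k=max(cv2.findContours(m,0,2)[0],key=cv2.contourArea); ap=cv2.approxPolyDP(k,8,True)[:,0]; q=np.array([ray(f,*p,.004)[:2] for p in ap]);print('mat',q.round(3).tolist(),q.mean(0))
R=manip.get_state()['tool_rot']; print('tool y ang',np.degrees(np.arctan2(R[1][1],R[0][1])))
```

```text
holder [ 0.5693 -0.0386] y axis ang 64.0 x ang -25.4 lens 0.1473401917876149 0.09579132439296996
cover [ 0.5673 -0.0367] y axis ang 65.9 x ang -22.5 lens 0.0788812006927386 0.0694355106913575
ridge [ 0.567023   -0.03764747] [ 0.56769112 -0.03719846]
side holder corners yellow-top [0.6431 0.0102] [0.5564 0.0476] [ 0.4954 -0.0844]
side cover corners [ 0.6091 -0.0081] [0.5507 0.0179] [ 0.5175 -0.0541]
mat [[0.59, 0.233], [0.563, 0.396], [0.391, 0.367], [0.419, 0.203]] [0.49102424 0.2997373 ]
tool y ang -69.21282276213843
```

>>> step_arm --pt "0.018 0.029 0 0 0 7 1" --pt "0.036 0.058 0 0 0 14 1" --pt "0.054 0.087 0 0 0 21 1" --pt "0.073 0.115 0 0 0 28 1" --pt "0.091 0.144 0 0 0 35 1" --pt "0.109 0.173 0 0 0 42 1" --pt "0.127 0.202 0 0 0 49 1" --pt "0.145 0.23 0 0 0 56 1" --pt "0.164 0.259 0 0 0 63 1" --pt "0.182 0.288 0 0 0 70 1" --pt "0.2 0.317 0 0 0 77 1" --pt "0.218 0.346 0 0 0 84 1"

```text
time_s: 1.3
tcp_pos: [0.4404, -0.2368, 0.2315]
tool_rot: [[-0.261, 0.965, 0.0], [0.965, 0.261, -0.0], [-0.0, 0.0, -1.0]]
contact_force: [1.1, -0.6, 1.0]
width: 0.0856
grip_force: 0.0
```

>>> step_arm --pt "0.018 0.029 -0.01 0 0 7 1" --pt "0.036 0.058 -0.02 0 0 14 1" --pt "0.054 0.087 -0.03 0 0 21 1" --pt "0.073 0.115 -0.04 0 0 28 1" --pt "0.091 0.144 -0.05 0 0 35 1" --pt "0.109 0.173 -0.06 0 0 42 1" --pt "0.127 0.201 -0.07 0 0 49 1" --pt "0.127 0.201 -0.07 0 0 51.5 1" --pt "0.127 0.201 -0.07 0 0 51.5 1"

```text
time_s: 2.05
tcp_pos: [0.5667, -0.0354, 0.1601]
tool_rot: [[-0.917, 0.398, -0.002], [0.398, 0.917, 0.0], [0.002, -0.0, -1.0]]
contact_force: [-0.1, -0.0, -0.3]
width: 0.0853
grip_force: 0.0
```

>>> step_arm --pt "0 -0.0015 -0.02 0 0 0 1" --pt "0 -0.0015 -0.04 0 0 0 1" --pt "0 -0.0015 -0.055 0 0 0 1" --pt "0 -0.0015 -0.065 0 0 0 1" --pt "0 -0.0015 -0.065 0 0 0 1" --pt "0 -0.0015 -0.065 0 0 0 0" --pt "0 -0.0015 -0.065 0 0 0 0" --pt "0 -0.0015 -0.065 0 0 0 0" --pt "0 -0.0015 -0.065 0 0 0 0" --pt "0 -0.0015 -0.065 0 0 0 0" --pt "0 -0.0015 -0.065 0 0 0 0" --pt "0 -0.0015 -0.065 0 0 0 0"

```text
time_s: 3.05
tcp_pos: [0.5672, -0.0387, 0.0968]
tool_rot: [[-0.916, 0.402, 0.001], [0.402, 0.916, 0.0], [-0.001, 0.0, -1.0]]
contact_force: [-0.2, -0.1, 1.5]
width: 0.0148
grip_force: 63.8
```

>>> step_arm --pt "0 0 0.01 0 0 0 0" --pt "0 0 0.03 0 0 0 0" --pt "0 0 0.05 0 0 0 0" --pt "0 0 0.065 0 0 0 0" --pt "-0.004 0.02 0.07 0 0 0 0" --pt "-0.012 0.055 0.07 0 0 0 0" --pt "-0.02 0.09 0.07 0 0 0 0" --pt "-0.028 0.125 0.07 0 0 0 0" --pt "-0.036 0.16 0.07 0 0 0 0" --pt "-0.044 0.195 0.07 0 0 0 0" --pt "-0.052 0.23 0.07 0 0 0 0" --pt "-0.06 0.265 0.07 0 0 0 0"

```text
time_s: 4.05
tcp_pos: [0.506, 0.2277, 0.1669]
tool_rot: [[-0.916, 0.402, 0.0], [0.402, 0.916, -0.0], [-0.0, -0.0, -1.0]]
contact_force: [0.3, 0.7, -1.1]
width: 0.0145
grip_force: 63.3
```

>>> step_arm --pt "-0.008 0.03 -0.01 0 0 0 0" --pt "-0.014 0.06 -0.03 0 0 0 0" --pt "-0.016 0.073 -0.05 0 0 0 0" --pt "-0.016 0.073 -0.07 0 0 0 0" --pt "-0.016 0.073 -0.085 0 0 0 0" --pt "-0.016 0.073 -0.095 0 0 0 0" --pt "-0.016 0.073 -0.099 0 0 0 0" --pt "-0.016 0.073 -0.099 0 0 0 0"

```text
time_s: 4.72
tcp_pos: [0.4903, 0.2987, 0.0666]
tool_rot: [[-0.915, 0.402, -0.002], [0.402, 0.915, -0.001], [0.001, -0.001, -1.0]]
contact_force: [-0.0, -0.2, -1.5]
width: 0.0146
grip_force: 63.3
```

Run:
```python
from h import *
f=grab('top'); s=grab('side'); 
a=cv2.resize(f['image'][130:290,70:350],(800,457)); b=s['image'][220:400,90:370]
cv2.imwrite('pics/place.png',np.vstack([cv2.resize(f['image'][140:280,80:340],(560,302)),cv2.resize(s['image'][200:350,100:380],(560,298))]))
print(manip.get_state()['contact_force'],manip.get_state()['tcp_pos'])
```

```text
[-0.04987808 -0.59615223 -1.11616975] [0.49156859 0.29917732 0.06831612]
```

View pics/place.png

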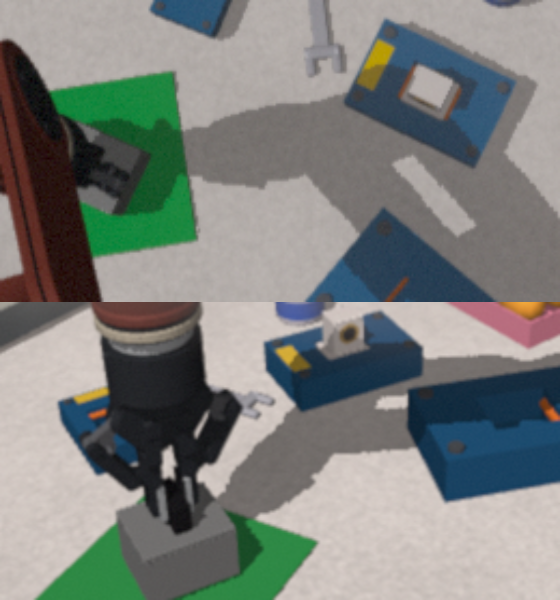

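The cover hangs just above the middle of the mat, and the white block with its bush is exposed in the holder. I'll lower the last few millimetres, release and go up.

>>> step_arm --pt "0 0 -0.002 0 0 0 0" --pt "0 0 -0.004 0 0 0 0" --pt "0 0 -0.0055 0 0 0 0" --pt "0 0 -0.006 0 0 0 0" --pt "0 0 -0.006 0 0 0 0"

```text
time_s: 5.23
tcp_pos: [0.4916, 0.2995, 0.0627]
tool_rot: [[-0.916, 0.402, 0.002], [0.402, 0.916, 0.001], [-0.001, 0.001, -1.0]]
contact_force: [-1.5, -0.5, 4.5]
width: 0.015
grip_force: 64.1
```

>>> step_arm --pt "0 0 0 0 0 0 1" --pt "0 0 0 0 0 0 1" --pt "0 0 0 0 0 0 1" --pt "0 0 0 0 0 0 1" --pt "0 0 0 0 0 0 1" --pt "0 0 0 0 0 0 1" --pt "0 0 0.01 0 0 0 1" --pt "0 0 0.03 0 0 0 1" --pt "0 0 0.06 0 0 0 1" --pt "0 0 0.09 0 0 0 1" --pt "0.01 -0.03 0.1 0 0 -2 1" --pt "0.01 -0.03 0.1 0 0 -2 1"

```text
time_s: 6.23
tcp_pos: [0.5045, 0.2674, 0.1665]
tool_rot: [[-0.9, 0.436, 0.008], [0.436, 0.9, 0.001], [-0.007, 0.004, -1.0]]
contact_force: [0.5, 0.3, 0.2]
width: 0.0855
grip_force: 0.0
```

Run:
```python
from h import *
f=grab('top'); s=grab('side')
A=cv2.resize(f['image'][140:230,220:340],None,fx=5,fy=5,interpolation=cv2.INTER_CUBIC)
B=cv2.resize(s['image'][180:255,225:325],None,fx=6,fy=6,interpolation=cv2.INTER_CUBIC)[:,:600]
C=cv2.resize(s['image'][280:380,110:270],(200,125))
cv2.imwrite('pics/lugt.png',A); B[-125:,-200:]=C; cv2.imwrite('pics/lugs.png',B)
```

```text
(no output)
```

View pics/lugt.png

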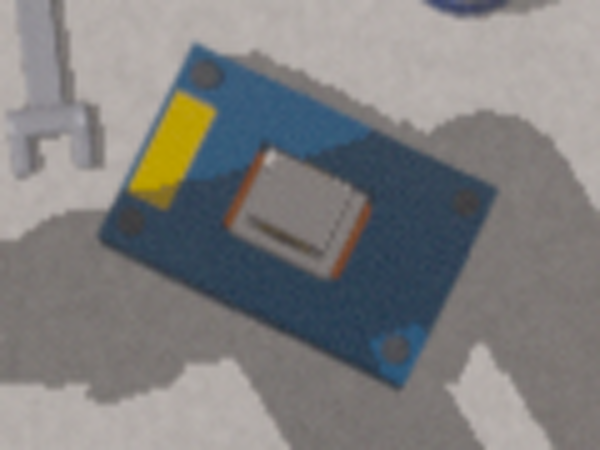

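View pics/lugs.png

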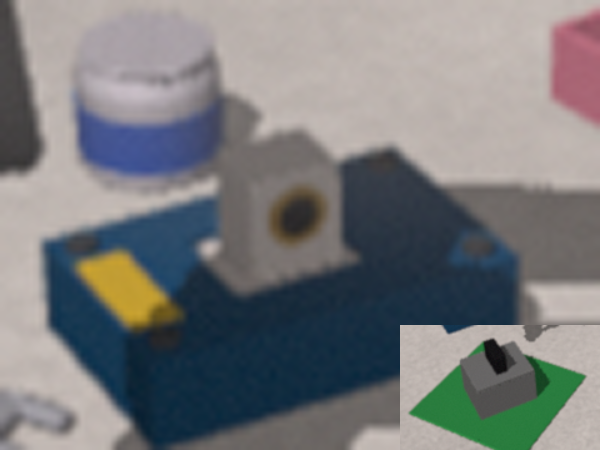

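The cover is standing on the mat. In the top crop the pocket outline is (262,152), (372,205), (335,278), (228,225), and the lug's top face is about (272,150), (368,195), (322,255), (248,213).

Run:
```python
from h import *
f=grab('top');s=grab('side')
T=lambda p,z:ray(f,(p[0]+.5)/5-.5+220,(p[1]+.5)/5-.5+140,z)[:2].round(4)
S=lambda p,z:ray(s,(p[0]+.5)/6-.5+225,(p[1]+.5)/6-.5+180,z)[:2].round(4)
print('holder',np.mean([T(p,.038) for p in[(195,43),(497,189),(402,389),(100,239)]],0))
q=np.array([T(p,.038) for p in[(262,152),(372,205),(335,278),(228,225)]]);print('pocket',q.mean(0))
print('side bush',S((299,214),.057),'lug top corners side',S((220,165),.078),S((248,182),.078),S((341,165),.078),S((300,130),.078))
c=np.array([.568,-.0382]);a=np.radians(64.2);X=np.array([np.sin(a),-np.cos(a)]);Y=np.array([np.cos(a),np.sin(a)])
print('expect bush face',c-X*.015,'corners',[ (c+i*.015*X+j*.018*Y).round(4).tolist() for i,j in[(1,1),(-1,1),(-1,-1),(1,-1)]])
print(proj(f,[list(c+i*.015*X+j*.018*Y)+[.078] for i,j in[(1,1),(-1,1),(-1,-1),(1,-1)]])*5-[1100-2,700-2])
print(manip.get_state()['tcp_pos'],manip.get_state()['tool_rot'])
```

```text
holder [ 0.56895 -0.03815]
pocket [ 0.568725 -0.03855 ]
side bush [ 0.56   -0.0371] lug top corners side [ 0.5827 -0.02  ] [ 0.5669 -0.0162] [ 0.547  -0.0455] [ 0.5747 -0.0578]
expect bush face [ 0.55449522 -0.03167153] corners [[0.5893, -0.0285], [0.5623, -0.0155], [0.5467, -0.0479], [0.5737, -0.0609]]
[[278.17296929 154.47004639]
 [246.80736056 217.36342953]
 [323.11869352 254.89353246]
 [354.34746571 191.84740225]]
[0.50014098 0.26923341 0.16075435] [[-9.00966055e-01  4.33887653e-01 -1.29309819e-03]
 [ 4.33888134e-01  9.00966745e-01 -1.03521565e-04]
 [ 1.12012173e-03 -6.54329375e-04 -9.99999159e-01]]
```

>>> step_arm --pt "0.008 -0.035 0 0 0 0 1" --pt "0.016 -0.07 0 0 0 0 1" --pt "0.024 -0.108 0 0 0 0 1" --pt "0.032 -0.145 0 0 0 0 1" --pt "0.041 -0.183 0 0 0 0 1" --pt "0.049 -0.22 0 0 0 0 1" --pt "0.057 -0.258 0 0 0 0 1" --pt "0.065 -0.29 -0.01 0 0 0 1" --pt "0.0684 -0.3076 -0.03 0 0 0 1" --pt "0.0684 -0.3076 -0.04 0 0 0 1" --pt "0.0684 -0.3076 -0.04 0 0 0 1"

```text
time_s: 7.35
tcp_pos: [0.5664, -0.0381, 0.1171]
tool_rot: [[-0.9, 0.435, -0.008], [0.435, 0.9, 0.002], [0.008, -0.001, -1.0]]
contact_force: [-0.9, 0.6, 0.5]
width: 0.0852
grip_force: 0.0
```

>>> step_arm --pt "0 0 -0.015 0 0 0 1" --pt "0 0 -0.035 0 0 0 1" --pt "0 0 -0.055 0 0 0 1" --pt "0 0 -0.067 0 0 0 1" --pt "0 0 -0.073 0 0 0 1" --pt "0 0 -0.073 0 0 0 1" --pt "0 0 -0.073 0 0 0 0" --pt "0 0 -0.073 0 0 0 0" --pt "0 0 -0.073 0 0 0 0" --pt "0 0 -0.073 0 0 0 0" --pt "0 0 -0.073 0 0 0 0" --pt "0 0 -0.073 0 0 0 0"

```text
time_s: 8.35
tcp_pos: [0.5701, -0.0384, 0.0496]
tool_rot: [[-0.901, 0.434, 0.002], [0.434, 0.901, -0.0], [-0.002, 0.001, -1.0]]
contact_force: [-0.8, 2.3, 6.0]
width: 0.035
grip_force: 62.8
```

>>> step_arm --pt "0.0003 0.0005 0 -1.35 0.65 0 0" --pt "0.0005 0.001 0.0003 -2.7 1.3 0 0" --pt "0.0007 0.0015 0.0006 -3.9 1.9 0 0" --pt "0.0009 0.0019 0.001 -4.9 2.4 0 0" --pt "0.0009 0.0019 0.001 -4.9 2.4 0 0"

```text
time_s: 8.77
tcp_pos: [0.5716, -0.0356, 0.0512]
tool_rot: [[-0.901, 0.432, -0.039], [0.434, 0.897, -0.085], [-0.002, -0.094, -0.996]]
contact_force: [-1.4, 3.4, 9.9]
width: 0.0353
grip_force: 63.5
```

>>> step_arm --pt "-0.0004 -0.0008 0.001 1.9 -0.9 0 0" --pt "-0.0008 -0.0016 0.002 3.8 -1.8 0 0" --pt "-0.0012 -0.0024 0.003 5.7 -2.7 0 0" --pt "-0.0016 -0.0032 0.004 7.6 -3.6 0 0" --pt "-0.002 -0.004 0.005 9.5 -4.5 0 0" --pt "-0.002 -0.004 0.005 9.5 -4.5 0 0"

```text
time_s: 9.27
tcp_pos: [0.5686, -0.0413, 0.0545]
tool_rot: [[-0.9, 0.433, 0.039], [0.435, 0.897, 0.081], [0.0, 0.09, -0.996]]
contact_force: [4.5, 1.7, -3.3]
width: 0.0354
grip_force: 61.7
```

>>> step_arm --pt "0.0004 0.0008 0.001 -1.9 0.9 0 0" --pt "0.0008 0.0016 0.0015 -3.8 1.8 0 0" --pt "0.0012 0.0024 0.002 -5.7 2.7 0 0" --pt "0.0016 0.0032 0.0025 -7.6 3.6 0 0" --pt "0.002 0.004 0.003 -9.5 4.5 0 0" --pt "0.002 0.004 0.003 -9.5 4.5 0 0"

```text
time_s: 9.77
tcp_pos: [0.5713, -0.0355, 0.0577]
tool_rot: [[-0.901, 0.431, -0.041], [0.433, 0.897, -0.087], [-0.001, -0.096, -0.995]]
contact_force: [0.8, -1.7, 1.5]
width: 0.0345
grip_force: 62.8
```

Run:
```python
from h import *
f=grab('top'); s=grab('side')
cv2.imwrite('pics/rock1.png',np.hstack([cv2.resize(s['image'][165:255,225:325],(500,450),interpolation=2),cv2.resize(f['image'][150:222,235:325],(300,240))[:,:].repeat(1,0) if 0 else cv2.copyMakeBorder(cv2.resize(f['image'][140:230,235:325],(300,300)),0,150,0,0,0)]))
```

```text
(no output)
```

View pics/rock1.png

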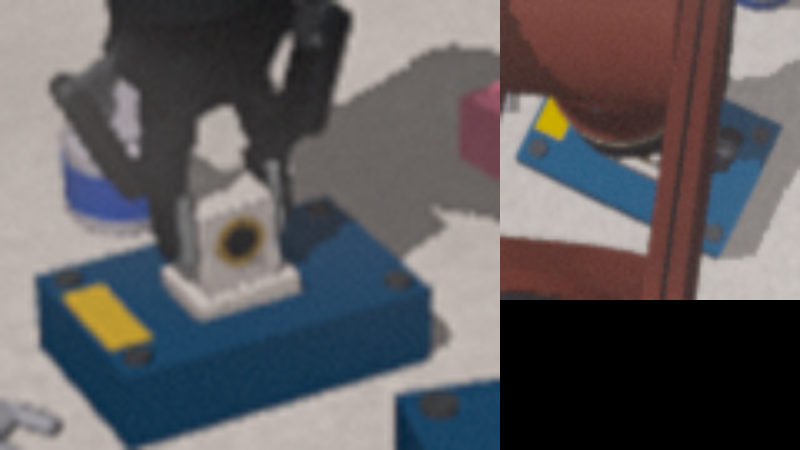

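The block has risen about 8 mm and leans towards the yellow end, and the holder is still flat. I'll keep swinging with about 3 mm of rise per swing.

>>> step_arm --pt "-0.0005 -0.001 0.001 1.9 -0.9 0 0" --pt "-0.001 -0.002 0.0015 3.8 -1.8 0 0" --pt "-0.0015 -0.003 0.002 5.7 -2.7 0 0" --pt "-0.002 -0.004 0.0025 7.6 -3.6 0 0" --pt "-0.0024 -0.005 0.003 9.5 -4.5 0 0" --pt "-0.0024 -0.005 0.003 9.5 -4.5 0 0"

```text
time_s: 10.37
tcp_pos: [0.5686, -0.0414, 0.0622]
tool_rot: [[-0.9, 0.434, 0.04], [0.436, 0.896, 0.085], [0.001, 0.094, -0.996]]
contact_force: [1.3, 6.9, 8.1]
width: 0.035
grip_force: 64.0
```

>>> step_arm --pt "0.0005 0.001 0.001 -1.9 0.9 0 0" --pt "0.001 0.002 0.0015 -3.8 1.8 0 0" --pt "0.0015 0.003 0.002 -5.7 2.7 0 0" --pt "0.002 0.004 0.0025 -7.6 3.6 0 0" --pt "0.0024 0.005 0.003 -9.5 4.5 0 0" --pt "0.0024 0.005 0.003 -9.5 4.5 0 0"

```text
time_s: 10.87
tcp_pos: [0.572, -0.0367, 0.0653]
tool_rot: [[-0.902, 0.431, -0.038], [0.433, 0.897, -0.088], [-0.003, -0.096, -0.995]]
contact_force: [2.1, 0.2, 8.9]
width: 0.035
grip_force: 64.5
```

>>> step_arm --pt "-0.0005 -0.001 0.001 1.9 -0.9 0 0" --pt "-0.001 -0.002 0.002 3.8 -1.8 0 0" --pt "-0.0015 -0.003 0.003 5.7 -2.7 0 0" --pt "-0.002 -0.004 0.004 7.6 -3.6 0 0" --pt "-0.002 -0.004 0.005 7.6 -3.6 0 0"

```text
time_s: 11.28
tcp_pos: [0.5681, -0.0411, 0.0684]
tool_rot: [[-0.9, 0.435, 0.023], [0.436, 0.899, 0.05], [0.001, 0.056, -0.998]]
contact_force: [4.4, 4.6, -2.9]
width: 0.0351
grip_force: 63.1
```

>>> step_arm --pt "0.0004 0.001 0.001 -1.5 0.7 0 0" --pt "0.0006 0.0018 0.003 -2.9 1.4 0 0" --pt "0.0006 0.0018 0.005 -2.9 1.4 0 0" --pt "0.0006 0.0018 0.005 -2.9 1.4 0 0"

```text
time_s: 11.62
tcp_pos: [0.568, -0.0387, 0.0731]
tool_rot: [[-0.901, 0.433, -0.005], [0.433, 0.901, -0.003], [0.003, -0.005, -1.0]]
contact_force: [0.0, 0.1, -1.1]
width: 0.0353
grip_force: 63.2
```

Free: the tool carries only about the block's weight. I'll raise it to about 20 mm clear.

>>> step_arm --pt "0 0 0.004 0 0 0 0" --pt "0 0 0.009 0 0 0 0" --pt "0 0 0.014 0 0 0 0" --pt "0 0 0.019 0 0 0 0" --pt "0 0 0.023 0 0 0 0" --pt "0 0 0.025 0 0 0 0" --pt "0 0 0.025 0 0 0 0" --pt "0 0 0.025 0 0 0 0" --pt "0 0 0.025 0 0 0 0" --pt "0 0 0.025 0 0 0 0"

```text
time_s: 12.45
tcp_pos: [0.5684, -0.0386, 0.0979]
tool_rot: [[-0.901, 0.434, -0.004], [0.434, 0.901, -0.003], [0.002, -0.005, -1.0]]
contact_force: [-0.5, -0.1, -2.1]
width: 0.0352
grip_force: 63.2
```

Run:
```python
from h import *
s=grab('side'); a=manip.get_state(); print(a['tcp_pos'],a['contact_force'],a['qd'])
cv2.imwrite('pics/end.png',cv2.resize(s['image'][150:390,100:340],(600,600),interpolation=2))
```

```text
[ 0.56843186 -0.03863631  0.09793669] [ 0.06447982 -0.60506683 -1.91901372] [ 0.00073746 -0.00094192 -0.00033644 -0.00141904  0.00157306 -0.00064959]
```

View pics/end.png

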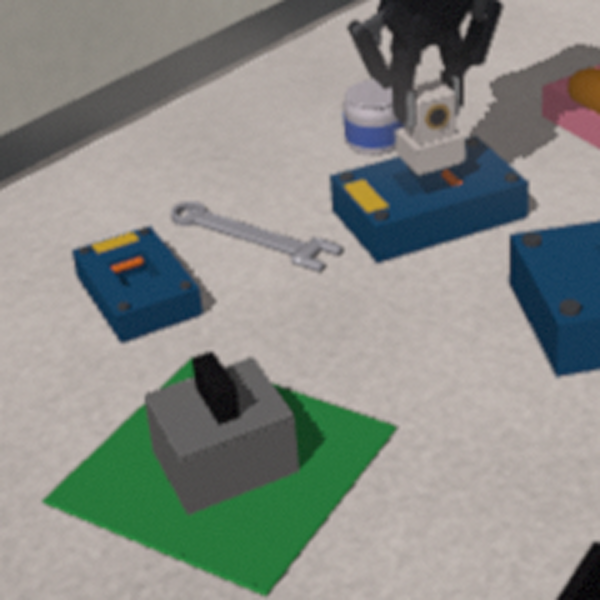

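The block hangs upright about 2 cm above its pocket (432,140), the holder is flat, and the cover stands on the mat (225,430). I'm handing the job in.

```bash
python3 -c "
from rig import manip
print(manip.close_job())"
```

```text
the job is handed in; nothing more can be done
None
```

I handed the job in at about 12.5 s, but no verdict came back: the cover stands released near the middle of the mat, and the block was rocked free both ways and is held upright about 2 cm above its pocket, with the holder flat on the bench.

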